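# Square up a slack stand post with a try square and hold it

### The job

The post of the small aluminium stand leans over because its foot bolts are slack. Pick up the steel try square that stands on the bench, set its stock down flat on the stand's base plate, in line with the plate and in front of the post, and press it into the corner against the leaning post until stock and blade both touch and the post stands square to the plate. Finish while still holding the square pressed there, ready for the bolts to be tightened (do not let go); move the post only with the square, never with the gripper or arm, and leave the other things on the bench alone.

Things in the scene. Friction and masses are not known exactly. Their poses are not given: they have to be found in the camera images.
- square: Steel try square, 0.3 kg, standing on its stock. Origin: outer corner, on the underside at mid-thickness. Stock: bar 22 mm wide (x), 26 mm high, from the origin 130 mm along +y. Blade: 5 mm thick (x), 28 mm wide (y 0 to 28 mm), rising at the origin end to 150 mm above the underside (+z). Outer face, the stock's end and blade's edge in one plane: y = 0, looking along -y.
- square_grip (a point): Where to take the square: middle of its stock's section, 90 mm along +y from the square's origin and 13 mm above its underside; grasp the stock's sides (22 mm, across x) from above, so that the gripper's body clears the blade. Axes as the square's.
- plate: Aluminium base plate of the stand, 110 mm (x) by 250 mm (y) by 12 mm, fixed to the bench. Origin: centre of its underside; y along its length. The post stands near the -y end and leans towards +y. The stock goes on the plate's top (z = 12 mm), the square's y axis along the plate's +y.
- post: Upright of the stand: aluminium profile 40 mm square, 1.6 kg with its head, pivoted in the foot about the plate's x. Origin on the pivot, 27 mm above the bench; z up the post, parallel to the plate's z when square; +y face 32 mm from the origin. Unheld it tips to a stop 0.10 rad from square, towards plate +y; 2 to 4 N at the blade's top hold it up. It can be pushed 0.06 rad past square.
- post_head (a point): Centre of the grey cross-rod clamp at the post's head, 199 mm above the bench when square. The clamp, 26 mm high, overhangs the post's +y face by 21 mm above the blade's top; a knob rises to 34 mm above this point, and a 150 mm rod lies through the clamp along x.
- corner (a point): The corner to fill: where the +y face of the post, when square, meets the plate's top, mid-width (plate x = 0, y = -60 mm, z = 12 mm). The square's origin belongs here, axes as the plate's.
- spanner: bystander: open-ended spanner 163 mm long, 6 mm thick, lying flat behind the stand; origin at its underside's centre
- septa_tin: bystander: round tin 46 mm across, 19 mm high; origin at its underside's centre
- thread_tape: bystander: roll of white tape 55 mm across, 13 mm high, lying flat; origin at its underside's centre
- timer: bystander: white bench timer 62 x 62 x 16 mm near the bench's front edge; origin at its underside's centre
- wash_bottle: bystander: wash bottle with red spout, 66 mm across, 210 mm high, at the right; origin at its underside's centre
- amber_bottle: bystander: amber bottle 45 mm across, 108 mm high, at the right; origin at its underside's centre
- beaker: bystander: glass beaker 45 mm across, 60 mm high, at the right; origin at its underside's centre
- vial_rack: bystander: white rack with vials 56 x 132 x 40 mm, at the left; origin at its underside's centre

How it is judged:
On the way:
1. the square is gripped and lifted clear of the bench (height (world z) of square above 0.02 m and contact force between the fingers and square above 1 N), for 0.2 s.
At the end, for the whole second after the job is handed in: Still gripped and at rest: the square's stock flat on the plate (over 1 N, tilt under 0.015 rad), in line with it (0.09 rad), centred on the post (16 mm), its outer face within 3 mm of the corner and pressing the post with over 1 N; the post square to the plate within 0.015 rad (contact force between square and plate above 1 N and contact force between square and post above 1 N and contact force between the fingers and square above 2 N and angle between the z axis of each of post, square and the z axis of plate, either way round below 0.015 rad and angle between the y axis of square and the y axis of plate, either way round below 0.09 rad and z of square in the frame of plate between 0.01 and 0.0145 m and y of square in the frame of plate between -0.063 and -0.057 m and x of square in the frame of plate between -0.016 and 0.016 m and linear speed of square below 0.01 m/s and angular speed of post below 0.05 rad/s); the arm keeps its last pose, push and grip.
It fails at once if the gripper or the arm pushes the post instead of the square doing it (contact force between any of the fingers, the arm and post above 1 N).
It fails at once if another thing on the bench is moved by more than 20 mm (distance of any of spanner, septa_tin, thread_tape, timer, wash_bottle, amber_bottle, beaker, vial_rack from where it was at the start of the episode above 0.02 m).
It also fails if it takes over 40 s, if anything falls off the work surface, if the arm or the gripper's body presses on something with over 40 N, if the wrist force passes 120 N, or if a joint passes its speed limit or range.

### The arm

A 6-joint arm with a two-finger parallel gripper is mounted at the origin on a cart in front of the work surface, level with it; the furniture and walls round the work are solid. World frame = base frame: x ahead of the robot, y to its left, z up, the work surface at z = 0. Lengths are in m, angles in rad, forces in N, time in s.
With the tool pointing down it reaches from about 0.325 to 0.775 m from the base axis. Payload 5.5 kg.
Tool frame: the origin (TCP) lies midway between the tips of the shut fingers; the grasp point (between the pads) lies 19 mm behind it (hold_point_z is the z of the grasp point in the tool frame, in m); z points along the fingers, y is the line along which they close (so a half turn about z gives the same grasp; the last joint's range is limited). The gripper opens to 85 mm and grips with 20 to 120 N. Pads are 22 mm wide; open, the fingers measure 114 mm over their backs; the gripper's body (76 mm by 85 mm) begins 54 mm behind the grasp point. The pads swing forward as they close: fully open they stand 13 mm farther back than shut.
Start: joints at [1.248, 0.091, 1.231, -0, 1.82, -0.057], TCP at [0.158, 0.579, 0.231] pointing down, gripper open.
Joint ranges: [-2.87, 2.87], [-0.86, 2.18], [0.17, 2.46], [-1.51, 4.65], [0.06, 2.69], [-2.65, 2.65]. Speed limits (rad/s): [2.57, 2.57, 3.01, 3.14, 3.14, 3.14].

### API

Orientations are given as a rotation vector (axis times angle).
In Python, from bench import * gives the robot as it stands.
- The arm moves only by the tool carry_out, never from a script. Its argument "plan" is a list of rows, each an object of numbers: "tx", "ty", "tz": the shift along the tool's x, y, z in m; "wx", "wy", "wz": the turn, a rotation vector about the tool's x, y, z in degrees; "jaw": the opening, from 0 (shut) to 1 (fully open). In form: [{"tx": .., "ty": .., "tz": .., "wx": .., "wy": .., "wz": .., "jaw": ..}, ...]. A call has 1 to 20 rows; each row is the pose to reach, as a shift and turn from the pose commanded when the call began, along the tool's axes at that moment; what a row does not reach only later rows make up. A row lasts 1/10 s, in which the tool goes at most 50 mm and 8.59 degrees, less where a joint would pass 70% of its speed; a pose out of reach is approached as far as the arm can. A call with a gripper value outside its range is refused whole. The fingers move at their own pace and stop on an object; "grip_force" is the grip in N (left out, the last holds). Time passes only in rows, so rows that repeat a pose let the fingers close. It gives the time, the measured TCP pose, the force, the opening and the grip force at its end, in the units of the state.
- state(): the state, without advancing time (a new reading comes with each control period).
- capture(name): name is "scene" or "side" or "wrist"; returns a dict with "img" (420x560x3 uint8, red, green, blue), "K" (3x3 intrinsics, pixels), "R" (3x3) and "t" (3): a world point X has camera coordinates R X + t; the wrist camera has in their place "hand_eye" (4x4, takes a point from camera to tool coordinates, whose origin is the TCP and whose axes are the flange's). Camera axes: x right, y down, z forward; pixel columns grow to the right and rows downward; lengths in m; the calibration is good to about 2 mm. A picture is of the moment at which its call begins: read the wrist's pose just before it. There is no depth.
- close_job(): hands the job in; it is judged then, once.
The state is a dict: "t": time; "joints": joint angles; "qvel": joint speeds; "tau": joint torques, N m; "position": TCP position; "tcp_rot": TCP orientation; "wrist_force": force on the tool from outside, world axes, zero at the start; "wrist_torque": the same for the moment, N m; "opening": finger opening in m; "grasp_force": force on a finger pad.
Only numpy, scipy, OpenCV 4.12 (cv2) and the standard library are available. Lean on these libraries where they do the work, as an engineer would, in place of code of your own. Each camera call takes 0.05 s, during which the arm holds its last target. There are 200 camera calls.

## Working session

There is one attempt and no reset: what is moved stays moved. The work goes in short steps, Python scripts to look and compute and a tool call to move; the robot and the scene stay as the last step left them, time stands still between calls to the robot, and variables do not carry over. Pictures are saved under pics/ and viewed, at most 10 in all, crops included, and the job is handed in when it is done.

Besides the shell and the picture viewer there is one more tool, called after "Emit:" as name([rows], argument=value, ...), one row to a line, values as JSON. carry_out: Moves the arm, as the interface text tells. Its arguments: {"type":"object","properties":{"plan":{"type":"array"},"grip_force":{"type":"number"}},"required":["plan"]}

```bash
ls; mkdir -p pics
python3 - <<'E'
from bench import *
import cv2,json
s=state(); print(s)
for n in ("scene","side","wrist"):
    c=capture(n); cv2.imwrite(f"pics/{n}0.png",c["img"][:,:,::-1])
    print(n,{k:c[k].round(4).tolist() for k in c if k!="img"})
E
```

```text
pics
{'t': 0.0, 'joints': array([ 1.24829434e+00,  9.18705649e-02,  1.23189661e+00, -2.76367154e-05,
        1.81976652e+00, -5.67141894e-02]), 'qvel': array([-0.0017888 , -0.00078049,  0.00013199,  0.00045972,  0.00089648,
       -0.00147698]), 'tau': array([-4.54838846e-04, -4.58735275e+01, -4.18030536e+01,  5.23981669e-05,
        1.13872651e-02,  1.57217966e-05]), 'position': array([0.15753335, 0.57866581, 0.23013778]), 'tcp_rot': array([-4.16236078e-01, -3.11355259e+00,  3.00194727e-03]), 'wrist_force': array([ 0.44038284, -0.5433017 ,  0.16496266]), 'wrist_torque': array([ 0.0171014 , -0.00997485, -0.05147876]), 'grasp_force': 0.0, 'opening': 0.08578360234703829}
scene {'K': [[390.6526, 0.0, 278.6947], [0.0, 390.6526, 203.3352], [0.0, 0.0, 1.0]], 'R': [[0.4602, -0.8878, 0.0044], [-0.6726, -0.3519, -0.651], [0.5795, 0.2966, -0.7591]], 't': [-0.1227, 0.4403, 0.9441]}
side {'K': [[419.8014, 0.0, 285.7209], [0.0, 419.8014, 206.8476], [0.0, 0.0, 1.0]], 'R': [[-0.9989, 0.0466, 0.0105], [0.0188, 0.5862, -0.8099], [-0.0439, -0.8088, -0.5864]], 't': [0.4685, 0.039, 1.174]}
wrist {'K': [[312.548, 0.0, 279.5219], [0.0, 312.548, 208.5109], [0.0, 0.0, 1.0]], 'hand_eye': [[0.0004, -0.9568, -0.2909, 0.0749], [1.0, 0.0004, 0.0002, -0.001], [-0.0001, -0.2909, 0.9568, -0.1429], [0.0, 0.0, 0.0, 1.0]]}
```

View pics/scene0.png

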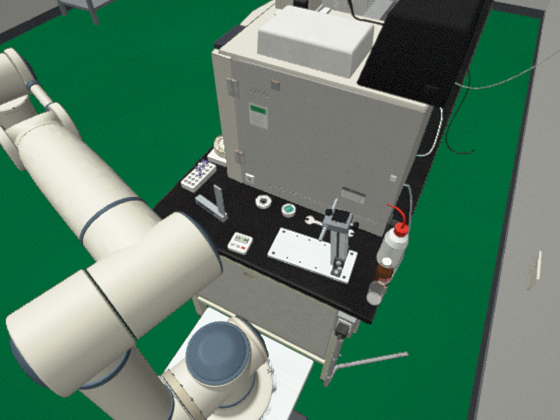

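View pics/side0.png

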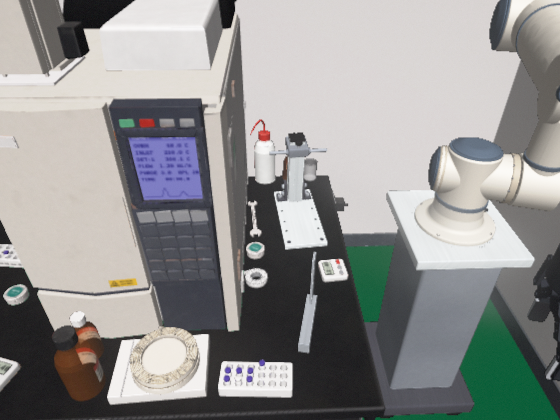

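The scene view shows the square at about (212,205), the plate at (310,253), and the post leaning near (340,235). In the side view the square is at (308,310) and the plate at (300,217). Next I'll enlarge these areas for pixel picking.

Run:
```python
import cv2
a=cv2.imread("pics/scene0.png");b=cv2.imread("pics/side0.png")
cv2.imwrite("pics/c1.png",cv2.resize(a[170:290,180:380],None,fx=4,fy=4,interpolation=cv2.INTER_CUBIC))
cv2.imwrite("pics/c2.png",cv2.resize(b[120:360,225:355],None,fx=2.5,fy=2.5,interpolation=cv2.INTER_CUBIC))
x=cv2.resize(b[120:260,240:340],None,fx=4,fy=4,interpolation=cv2.INTER_CUBIC)
y=cv2.resize(b[240:360,280:340],None,fx=4.6,fy=4.6,interpolation=cv2.INTER_CUBIC)
y=cv2.copyMakeBorder(y,0,x.shape[0]-y.shape[0],0,0,cv2.BORDER_CONSTANT)
cv2.imwrite("pics/c2.png",cv2.hconcat([x,y]))
```

```text
(no output)
```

View pics/c1.png

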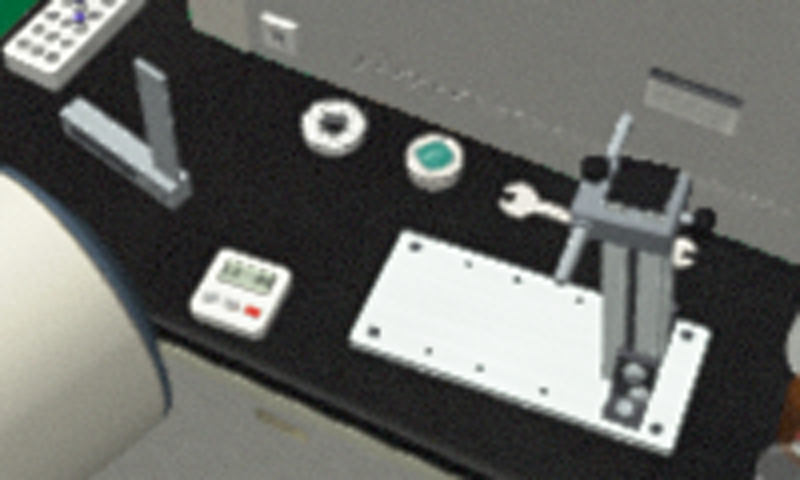

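View pics/c2.png

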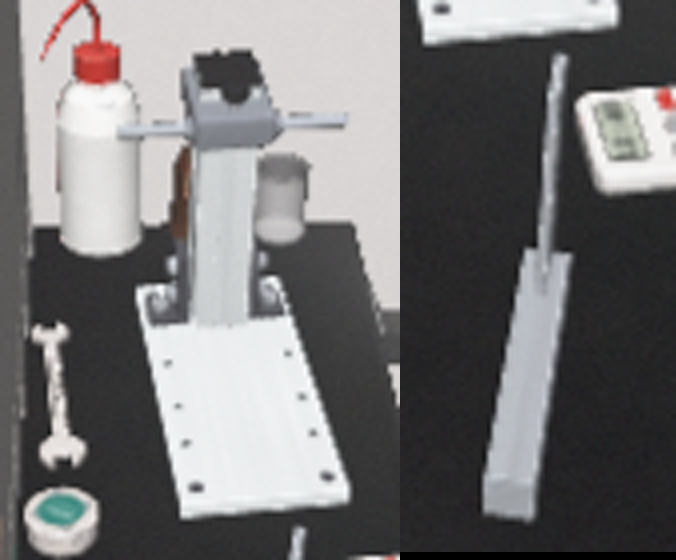

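Enlarged views show the stock's ends at crop1 (72,104)–(184,190) and crop2 (510,495)–(548,253). The plate corners are clear in both. I'll fit the poses to these points.

```bash
cat > h.py <<'E'
import numpy as np, cv2, json
from scipy.optimize import least_squares
from scipy.spatial.transform import Rotation as Ro
def proj(X,K,R,t):
    c=X@R.T+t; return (c/c[:,2:])@K.T[:,:2]
def place(L,p):   # p=x,y,yaw
    c,s=np.cos(p[2]),np.sin(p[2]); L=np.asarray(L,float)
    return L@np.array([[c,-s,0],[s,c,0],[0,0,1]]).T+[p[0],p[1],0]
def fit(views,p0):  # views: list of (local pts, pixels, K,R,t)
    f=lambda p: np.concatenate([(proj(place(L,p),K,R,t)-px).ravel() for L,px,K,R,t in views])
    r=least_squares(f,p0); return r.x,f(r.x).reshape(-1,2)
E
python3 - <<'E'
from bench import *
from h import *
S=capture("scene");D=capture("side")
cam=lambda c:(c["K"],c["R"],c["t"])
cv=lambda a,f,o,x0=0:(np.array(a,float)-[x0,0]+.5)/f-.5+o
P=np.array([[55,125,12],[-55,125,12],[-55,-125,12],[55,-125,12]])/1e3
pl=fit([(P,cv([(408,231),(352,340),(672,447),(708,328)],4,[180,170]),*cam(S)),
 (P,cv([(183,510),(349,492),(282,278),(137,290)],4,[240,120]),*cam(D))],[.5,-.1,0])
q=np.array([[11,130,26],[-11,130,26],[-11,0,26],[11,0,26],[0,14,150]])/1e3
sq=fit([(q,cv([(82,98),(62,110),(178,196),(189,183),(150,62)],4,[180,170]),*cam(S)),
 (q,cv([(486,478),(536,490),(572,257),(524,250),(560,57)],4.6,[280,240],400),*cam(D))],[.45,.2,0])
for n,r in(("plate",pl),("square",sq)): print(n,r[0].round(4)); print(r[1].round(1).tolist())
E
```

```text
plate [ 0.4334 -0.0264  0.094 ]
[[-1.4, -0.2], [-1.0, -0.4], [-0.5, 0.7], [0.3, 0.5], [-0.6, -1.2], [0.4, -0.4], [-0.9, -0.3], [-0.6, -0.8]]
square [ 0.4255  0.2781 -0.2196]
[[-0.6, 0.0], [-0.6, 0.8], [-2.0, -1.0], [0.1, -1.8], [-0.1, 2.0], [-0.4, -1.0], [-0.0, -1.8], [-0.2, -1.2], [0.2, -1.1], [-0.6, 3.7]]
```

```bash
cat >> h.py <<'E'
def goal(s,xyz,ang):
    """tool shift (mm) and turn (deg) to TCP xyz, pointing down, tool x at world angle ang"""
    R0=Ro.from_rotvec(s["tcp_rot"]); c,sn=np.cos(ang),np.sin(ang)
    Rt=Ro.from_matrix(np.array([[c,sn,0],[sn,-c,0],[0,0,-1]]))
    return (R0.inv().apply(np.array(xyz)-s["position"])*1e3).round(2),(R0.inv()*Rt).as_rotvec(degrees=True).round(2)
def grip_xy(p,y=.09): return p[0]-y*np.sin(p[2]),p[1]+y*np.cos(p[2])
E
python3 - <<'E'
from bench import *
from h import *
p=[.4255,.2781,-.2196]
print(goal(state(),[*grip_xy(p),.23],np.pi/2+p[2]))
E
```

```text
(array([-333.34, -129.87,    0.87]), array([-4.000e-02,  4.000e-02,  8.735e+01]))
```

Emit:
carry_out([
  {"tx": -0.02, "ty": -0.008, "tz": 0, "wz": 5, "jaw": 1},
  {"tx": -0.05, "ty": -0.02, "tz": 0, "wz": 12, "jaw": 1},
  {"tx": -0.09, "ty": -0.035, "tz": 0, "wz": 20, "jaw": 1},
  {"tx": -0.13, "ty": -0.05, "tz": 0, "wz": 28, "jaw": 1},
  {"tx": -0.17, "ty": -0.066, "tz": 0, "wz": 36, "jaw": 1},
  {"tx": -0.21, "ty": -0.082, "tz": 0, "wz": 44, "jaw": 1},
  {"tx": -0.245, "ty": -0.096, "tz": 0, "wz": 52, "jaw": 1},
  {"tx": -0.275, "ty": -0.107, "tz": 0, "wz": 60, "jaw": 1},
  {"tx": -0.3, "ty": -0.117, "tz": 0, "wz": 68, "jaw": 1},
  {"tx": -0.32, "ty": -0.125, "tz": 0, "wz": 76, "jaw": 1},
  {"tx": -0.33, "ty": -0.129, "tz": 0.001, "wz": 83, "jaw": 1},
  {"tx": -0.333, "ty": -0.13, "tz": 0.001, "wz": 87.3, "jaw": 1},
  {"tx": -0.333, "ty": -0.13, "tz": 0.001, "wz": 87.3, "jaw": 1},
])

```text
schema error: expected keys tx, ty, tz, wx, wy, wz, jaw
```

Run:
```python
from bench import *
import cv2
s=state();print(s["t"],s["position"],s["tcp_rot"],s["joints"])
c=capture("wrist");cv2.imwrite("pics/w1.png",cv2.resize(c["img"][:,:,::-1],None,fx=1.4,fy=1.4,interpolation=cv2.INTER_CUBIC))
```

```text
0.25 [0.15758844 0.57882281 0.23077474] [-4.16309133e-01 -3.11372251e+00  1.35007963e-03] [ 1.24827628e+00  9.14658359e-02  1.23119793e+00 -2.41472238e-06
  1.81980365e+00 -5.66942879e-02]
```

View pics/w1.png

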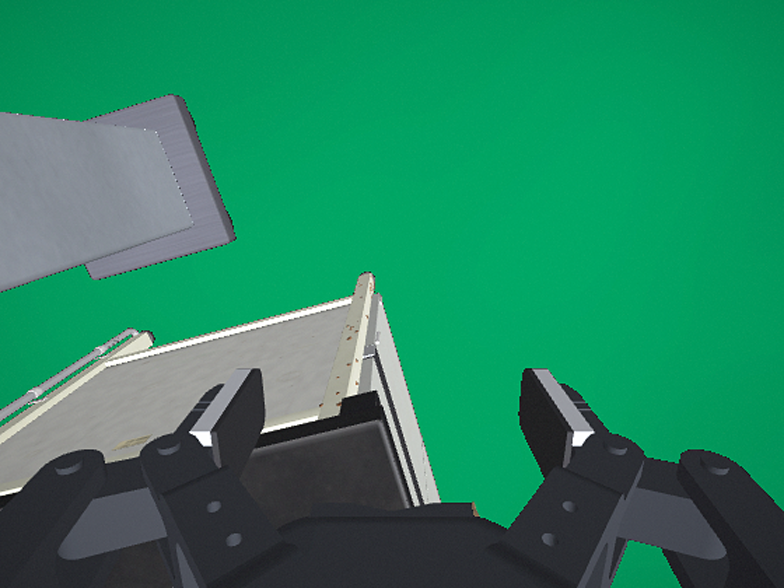

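The arm didn't move because every key is required, so this picture only shows the floor and the open fingers at (240,430) and (550,430). Repeating the move with all the keys.

Emit:
carry_out([
  {"tx": -0.02, "ty": -0.008, "tz": 0, "wx": 0, "wy": 0, "wz": 5, "jaw": 1},
  {"tx": -0.05, "ty": -0.02, "tz": 0, "wx": 0, "wy": 0, "wz": 12, "jaw": 1},
  {"tx": -0.09, "ty": -0.035, "tz": 0, "wx": 0, "wy": 0, "wz": 20, "jaw": 1},
  {"tx": -0.13, "ty": -0.05, "tz": 0, "wx": 0, "wy": 0, "wz": 28, "jaw": 1},
  {"tx": -0.17, "ty": -0.066, "tz": 0, "wx": 0, "wy": 0, "wz": 36, "jaw": 1},
  {"tx": -0.21, "ty": -0.082, "tz": 0, "wx": 0, "wy": 0, "wz": 44, "jaw": 1},
  {"tx": -0.245, "ty": -0.096, "tz": 0, "wx": 0, "wy": 0, "wz": 52, "jaw": 1},
  {"tx": -0.275, "ty": -0.107, "tz": 0, "wx": 0, "wy": 0, "wz": 60, "jaw": 1},
  {"tx": -0.3, "ty": -0.117, "tz": 0, "wx": 0, "wy": 0, "wz": 68, "jaw": 1},
  {"tx": -0.32, "ty": -0.125, "tz": 0, "wx": 0, "wy": 0, "wz": 76, "jaw": 1},
  {"tx": -0.33, "ty": -0.129, "tz": 0.001, "wx": 0, "wy": 0, "wz": 83, "jaw": 1},
  {"tx": -0.333, "ty": -0.13, "tz": 0.001, "wx": 0, "wy": 0, "wz": 87.3, "jaw": 1},
  {"tx": -0.333, "ty": -0.13, "tz": 0.001, "wx": 0, "wy": 0, "wz": 87.3, "jaw": 1},
])

```text
t: 1.6
position: [0.4453, 0.3655, 0.2301]
tcp_rot: [2.452, 1.964, -0.0]
wrist_force: [-1.1, 0.7, -0.5]
opening: 0.0853
grasp_force: 0.0
```

Run:
```python
from bench import *
import cv2
s=state();print(s["t"],s["position"],s["tcp_rot"],s["joints"])
c=capture("wrist");cv2.imwrite("pics/w2.png",cv2.resize(c["img"][:,:,::-1],None,fx=1.4,fy=1.4,interpolation=cv2.INTER_CUBIC))
```

```text
1.6 [0.44526741 0.36551745 0.23007208] [ 2.45228039e+00  1.96357471e+00 -4.88150974e-04] [ 6.28334861e-01  2.63813649e-02  1.30005119e+00 -6.40635788e-05
  1.81546829e+00  8.48763631e-01]
```

View pics/w2.png

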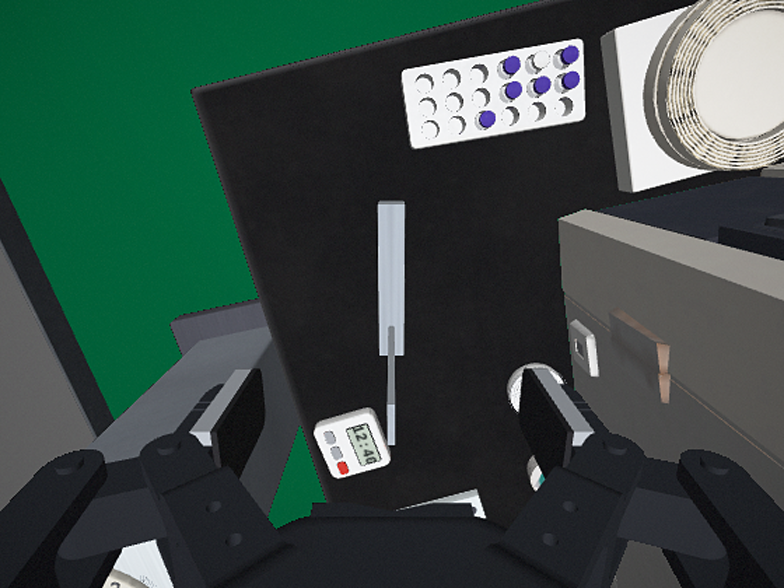

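The wrist view shows the stock's top with corners (378,203), (405,202), (379,355) and (404,355). The blade's top edge runs from (391,404) to (391,444). I'll refine the fit with these.

```bash
cat >> h.py <<'E'
def wcam(c,s):
    T=np.eye(4);T[:3,:3]=Ro.from_rotvec(s["tcp_rot"]).as_matrix();T[:3,3]=s["position"]
    M=np.linalg.inv(T@c["hand_eye"]); return c["K"],M[:3,:3],M[:3,3]
E
python3 - <<'E'
from bench import *
from h import *
s=state();c=capture("wrist")
L=np.array([[-11,130,26],[11,130,26],[-11,0,26],[11,0,26],[-2.5,0,150],[2.5,0,150],[-2.5,28,150],[2.5,28,150]])/1e3
px=(np.array([(378,203),(405,202),(379,355),(404,355),(386.5,444),(395,444),(387,404),(395,404)])+.5)/1.4-.5
p,r=fit([(L,px,*wcam(c,s))],[.4255,.2781,-.22]);print(p.round(4),r.round(1).tolist())
print(goal(s,[*grip_xy(p),.013-.019+.01],np.pi/2+p[2]))
E
```

```text
[ 0.4245  0.2786 -0.2179] [[-0.4, -0.1], [0.4, 0.7], [-0.2, 0.1], [0.0, 0.1], [0.2, 0.4], [0.1, 0.4], [-0.3, -0.7], [0.2, -0.6]]
(array([  0.43,  -0.98, 226.18]), array([-0.01,  0.01,  0.02]))
```

Emit:
carry_out([
  {"tx": 0, "ty": -0.001, "tz": 0.02, "wx": 0, "wy": 0, "wz": 0, "jaw": 1},
  {"tx": 0, "ty": -0.001, "tz": 0.06, "wx": 0, "wy": 0, "wz": 0, "jaw": 1},
  {"tx": 0, "ty": -0.001, "tz": 0.1, "wx": 0, "wy": 0, "wz": 0, "jaw": 1},
  {"tx": 0, "ty": -0.001, "tz": 0.14, "wx": 0, "wy": 0, "wz": 0, "jaw": 1},
  {"tx": 0, "ty": -0.001, "tz": 0.175, "wx": 0, "wy": 0, "wz": 0, "jaw": 1},
  {"tx": 0, "ty": -0.001, "tz": 0.2, "wx": 0, "wy": 0, "wz": 0, "jaw": 1},
  {"tx": 0, "ty": -0.001, "tz": 0.215, "wx": 0, "wy": 0, "wz": 0, "jaw": 1},
  {"tx": 0, "ty": -0.001, "tz": 0.224, "wx": 0, "wy": 0, "wz": 0, "jaw": 1},
  {"tx": 0, "ty": -0.001, "tz": 0.226, "wx": 0, "wy": 0, "wz": 0, "jaw": 1},
  {"tx": 0, "ty": -0.001, "tz": 0.226, "wx": 0, "wy": 0, "wz": 0, "jaw": 0.6},
  {"tx": 0, "ty": -0.001, "tz": 0.226, "wx": 0, "wy": 0, "wz": 0, "jaw": 0.4},
], grip_force=60)

```text
t: 2.8
position: [0.4446, 0.3669, 0.006]
tcp_rot: [2.45, 1.966, 0.004]
wrist_force: [0.8, 0.1, -0.4]
opening: 0.059
grasp_force: 0.0
```

Emit:
carry_out([
  {"tx": 0, "ty": 0, "tz": 0, "wx": 0, "wy": 0, "wz": 0, "jaw": 0.1},
  {"tx": 0, "ty": 0, "tz": 0, "wx": 0, "wy": 0, "wz": 0, "jaw": 0},
  {"tx": 0, "ty": 0, "tz": 0, "wx": 0, "wy": 0, "wz": 0, "jaw": 0},
  {"tx": 0, "ty": 0, "tz": 0, "wx": 0, "wy": 0, "wz": 0, "jaw": 0},
  {"tx": 0, "ty": 0, "tz": 0, "wx": 0, "wy": 0, "wz": 0, "jaw": 0},
], grip_force=60)

```text
t: 3.3
position: [0.4444, 0.3666, 0.0053]
tcp_rot: [2.45, 1.966, 0.003]
wrist_force: [0.5, -0.1, 5.5]
opening: 0.0207
grasp_force: 60.2
```

The square is gripped: the opening is 20.7 mm and the force 60 N. Lift next, then work out the transfer.

Emit:
carry_out([
  {"tx": 0, "ty": 0, "tz": -0.005, "wx": 0, "wy": 0, "wz": 0, "jaw": 0},
  {"tx": 0, "ty": 0, "tz": -0.02, "wx": 0, "wy": 0, "wz": 0, "jaw": 0},
  {"tx": 0, "ty": 0, "tz": -0.04, "wx": 0, "wy": 0, "wz": 0, "jaw": 0},
  {"tx": 0, "ty": 0, "tz": -0.055, "wx": 0, "wy": 0, "wz": 0, "jaw": 0},
  {"tx": 0, "ty": 0, "tz": -0.063, "wx": 0, "wy": 0, "wz": 0, "jaw": 0},
  {"tx": 0, "ty": 0, "tz": -0.063, "wx": 0, "wy": 0, "wz": 0, "jaw": 0},
  {"tx": 0, "ty": 0, "tz": -0.063, "wx": 0, "wy": 0, "wz": 0, "jaw": 0},
], grip_force=80)

```text
t: 4.0
position: [0.4436, 0.3661, 0.0668]
tcp_rot: [-2.451, -1.966, 0.001]
wrist_force: [0.5, 0.8, -3.2]
opening: 0.0209
grasp_force: 78.3
```

Run:
```python
from bench import *
from h import *
s=state(); print(s["position"],s["tcp_rot"],s["wrist_force"],s["grasp_force"])
P=[.4334,-.0264,.094]
print(goal(s,[*grip_xy(P,.095),.067],np.pi/2+P[2]))
```

```text
[0.44356387 0.3660955  0.06677264] [-2.45058402e+00 -1.96568862e+00  1.16913323e-03] [ 0.51189592  0.83687843 -3.24968717] 78.34523320198059
(array([-2.9496e+02,  4.6020e+01, -9.0000e-02]), array([ -0.03,   0.03, -17.92]))
```

Emit:
carry_out([
  {"tx": -0.01, "ty": 0.0015, "tz": 0, "wx": 0, "wy": 0, "wz": -0.5, "jaw": 0},
  {"tx": -0.03, "ty": 0.0045, "tz": 0, "wx": 0, "wy": 0, "wz": -1.8, "jaw": 0},
  {"tx": -0.06, "ty": 0.009, "tz": 0, "wx": 0, "wy": 0, "wz": -3.6, "jaw": 0},
  {"tx": -0.095, "ty": 0.015, "tz": 0, "wx": 0, "wy": 0, "wz": -5.8, "jaw": 0},
  {"tx": -0.13, "ty": 0.02, "tz": 0, "wx": 0, "wy": 0, "wz": -8, "jaw": 0},
  {"tx": -0.165, "ty": 0.026, "tz": 0, "wx": 0, "wy": 0, "wz": -10, "jaw": 0},
  {"tx": -0.2, "ty": 0.031, "tz": 0, "wx": 0, "wy": 0, "wz": -12, "jaw": 0},
  {"tx": -0.23, "ty": 0.036, "tz": 0, "wx": 0, "wy": 0, "wz": -14, "jaw": 0},
  {"tx": -0.255, "ty": 0.04, "tz": 0, "wx": 0, "wy": 0, "wz": -15.5, "jaw": 0},
  {"tx": -0.275, "ty": 0.043, "tz": 0, "wx": 0, "wy": 0, "wz": -16.7, "jaw": 0},
  {"tx": -0.288, "ty": 0.045, "tz": 0, "wx": 0, "wy": 0, "wz": -17.5, "jaw": 0},
  {"tx": -0.295, "ty": 0.046, "tz": 0, "wx": 0, "wy": 0, "wz": -17.9, "jaw": 0},
  {"tx": -0.295, "ty": 0.046, "tz": 0, "wx": 0, "wy": 0, "wz": -17.9, "jaw": 0},
  {"tx": -0.295, "ty": 0.046, "tz": 0, "wx": 0, "wy": 0, "wz": -17.9, "jaw": 0},
])

```text
t: 5.4
position: [0.4245, 0.0685, 0.0669]
tcp_rot: [-2.115, -2.322, 0.0]
wrist_force: [0.6, -0.2, -1.3]
opening: 0.0206
grasp_force: 78.4
```

Run:
```python
from bench import *
from h import *
s=state(); print(s["t"],s["position"],s["tcp_rot"],s["wrist_force"],s["grasp_force"],s["joints"].round(2))
P=[.4334,-.0264,.094]
print(goal(s,[*grip_xy(P,.095),.067],np.pi/2+P[2]))
w=capture("wrist")["img"];d=capture("side")["img"];a=capture("scene")["img"]
x=cv2.resize(d[110:260,215:365],None,fx=2.6,fy=2.6,interpolation=cv2.INTER_CUBIC)
y=cv2.resize(a[180:300,240:400],None,fx=2.5,fy=2.5,interpolation=cv2.INTER_CUBIC)
im=np.zeros((600,800,3),np.uint8); im[:390,:390]=x; im[:300,400:800]=y
im[390:600,:280]=cv2.resize(w,(280,210),interpolation=cv2.INTER_AREA)
cv2.imwrite("pics/m1.png",im[:,:,::-1])
```

```text
5.4 [0.42447181 0.06851568 0.06694461] [-2.11486055e+00 -2.32229358e+00  1.88954599e-04] [ 0.64575224 -0.15505591 -1.34565611] 78.4457015991211 [ 0.08 -0.35  1.93  0.    1.57 -0.01]
(array([-0.33, -0.02, -0.06]), array([-0.03, -0.02, -0.03]))
```

View pics/m1.png

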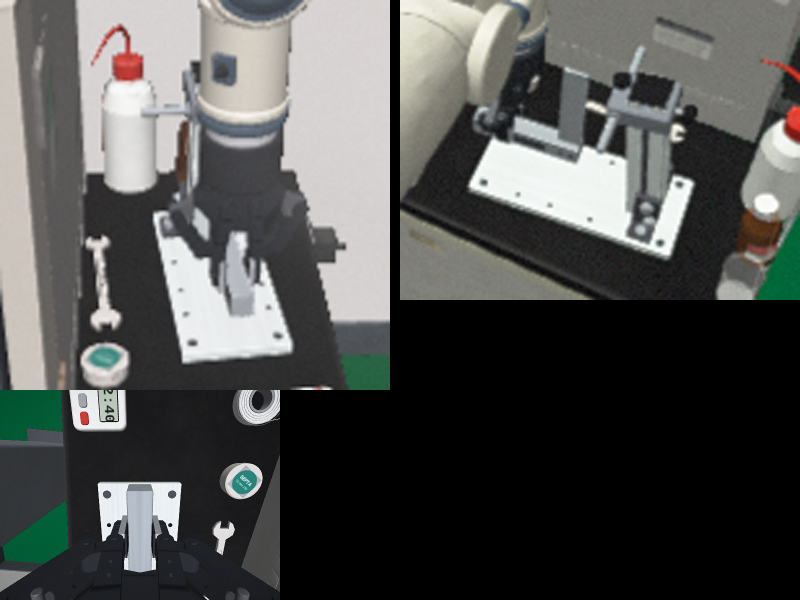

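The square hangs level above the plate, centred and in line with it, and the blade is still clear of the clamp. Lowering to about 2 mm above the plate, then sliding towards the post short of contact.

Emit:
carry_out([
  {"tx": 0, "ty": 0, "tz": 0.01, "wx": 0, "wy": 0, "wz": 0, "jaw": 0},
  {"tx": 0, "ty": 0, "tz": 0.025, "wx": 0, "wy": 0, "wz": 0, "jaw": 0},
  {"tx": 0, "ty": 0, "tz": 0.038, "wx": 0, "wy": 0, "wz": 0, "jaw": 0},
  {"tx": 0, "ty": 0, "tz": 0.045, "wx": 0, "wy": 0, "wz": 0, "jaw": 0},
  {"tx": 0, "ty": 0, "tz": 0.0475, "wx": 0, "wy": 0, "wz": 0, "jaw": 0},
  {"tx": -0.005, "ty": 0, "tz": 0.0475, "wx": 0, "wy": 0, "wz": 0, "jaw": 0},
  {"tx": -0.015, "ty": 0, "tz": 0.0475, "wx": 0, "wy": 0, "wz": 0, "jaw": 0},
  {"tx": -0.025, "ty": 0, "tz": 0.0475, "wx": 0, "wy": 0, "wz": 0, "jaw": 0},
  {"tx": -0.035, "ty": 0, "tz": 0.0475, "wx": 0, "wy": 0, "wz": 0, "jaw": 0},
  {"tx": -0.041, "ty": 0, "tz": 0.0475, "wx": 0, "wy": 0, "wz": 0, "jaw": 0},
  {"tx": -0.042, "ty": 0, "tz": 0.0475, "wx": 0, "wy": 0, "wz": 0, "jaw": 0},
  {"tx": -0.042, "ty": 0, "tz": 0.0475, "wx": 0, "wy": 0, "wz": 0, "jaw": 0},
])

```text
t: 6.75
position: [0.4287, 0.0262, 0.0198]
tcp_rot: [-2.116, -2.322, -0.0]
wrist_force: [-0.4, 0.0, -2.9]
opening: 0.0204
grasp_force: 78.5
```

Emit:
carry_out([
  {"tx": 0, "ty": 0, "tz": 0.0005, "wx": 0, "wy": 0, "wz": 0, "jaw": 0},
  {"tx": 0, "ty": 0, "tz": 0.001, "wx": 0, "wy": 0, "wz": 0, "jaw": 0},
  {"tx": 0, "ty": 0, "tz": 0.0015, "wx": 0, "wy": 0, "wz": 0, "jaw": 0},
  {"tx": 0, "ty": 0, "tz": 0.002, "wx": 0, "wy": 0, "wz": 0, "jaw": 0},
  {"tx": 0, "ty": 0, "tz": 0.002, "wx": 0, "wy": 0, "wz": 0, "jaw": 0},
  {"tx": 0, "ty": 0, "tz": 0.002, "wx": 0, "wy": 0, "wz": 0, "jaw": 0},
])

```text
t: 7.35
position: [0.4286, 0.0266, 0.0178]
tcp_rot: [-2.115, -2.323, 0.0]
wrist_force: [-0.4, 0.2, -3.5]
opening: 0.0204
grasp_force: 78.5
```

Still free of the plate. Pressing down in small steps.

Emit:
carry_out([
  {"tx": 0, "ty": 0, "tz": 0.0005, "wx": 0, "wy": 0, "wz": 0, "jaw": 0},
  {"tx": 0, "ty": 0, "tz": 0.001, "wx": 0, "wy": 0, "wz": 0, "jaw": 0},
  {"tx": 0, "ty": 0, "tz": 0.001, "wx": 0, "wy": 0, "wz": 0, "jaw": 0},
  {"tx": 0, "ty": 0, "tz": 0.001, "wx": 0, "wy": 0, "wz": 0, "jaw": 0},
])

```text
t: 7.75
position: [0.4287, 0.0265, 0.0173]
tcp_rot: [2.115, 2.323, 0.0]
wrist_force: [-3.8, 1.4, 3.9]
opening: 0.0203
grasp_force: 79.3
```

Emit:
carry_out([
  {"tx": 0, "ty": 0, "tz": 0.0005, "wx": 0, "wy": 0, "wz": 0, "jaw": 0},
  {"tx": 0, "ty": 0, "tz": 0.0005, "wx": 0, "wy": 0, "wz": 0, "jaw": 0},
  {"tx": 0, "ty": 0, "tz": 0.0005, "wx": 0, "wy": 0, "wz": 0, "jaw": 0},
])

```text
t: 8.05
position: [0.4287, 0.0265, 0.0173]
tcp_rot: [2.115, 2.323, 0.0]
wrist_force: [-4.9, 0.7, 6.2]
opening: 0.0202
grasp_force: 80.0
```

The stock is on the plate: z stopped at 17.3 mm with about 9 N net. Sliding towards the post.

Emit:
carry_out([
  {"tx": -0.002, "ty": 0, "tz": 0.0005, "wx": 0, "wy": 0, "wz": 0, "jaw": 0},
  {"tx": -0.005, "ty": 0, "tz": 0.0005, "wx": 0, "wy": 0, "wz": 0, "jaw": 0},
  {"tx": -0.008, "ty": 0, "tz": 0.0005, "wx": 0, "wy": 0, "wz": 0, "jaw": 0},
  {"tx": -0.011, "ty": 0, "tz": 0.0005, "wx": 0, "wy": 0, "wz": 0, "jaw": 0},
  {"tx": -0.013, "ty": 0, "tz": 0.0005, "wx": 0, "wy": 0, "wz": 0, "jaw": 0},
  {"tx": -0.013, "ty": 0, "tz": 0.0005, "wx": 0, "wy": 0, "wz": 0, "jaw": 0},
])

```text
t: 8.65
position: [0.4312, 0.0153, 0.0174]
tcp_rot: [2.114, 2.324, 0.008]
wrist_force: [-1.2, 8.4, 7.2]
opening: 0.0205
grasp_force: 79.7
```

Emit:
carry_out([
  {"tx": -0.001, "ty": 0, "tz": 0.0005, "wx": 0, "wy": 0, "wz": 0, "jaw": 0},
  {"tx": -0.002, "ty": 0, "tz": 0.0005, "wx": 0, "wy": 0, "wz": 0, "jaw": 0},
  {"tx": -0.003, "ty": 0, "tz": 0.0005, "wx": 0, "wy": 0, "wz": 0, "jaw": 0},
  {"tx": -0.004, "ty": 0, "tz": 0.0005, "wx": 0, "wy": 0, "wz": 0, "jaw": 0},
  {"tx": -0.005, "ty": 0, "tz": 0.0005, "wx": 0, "wy": 0, "wz": 0, "jaw": 0},
  {"tx": -0.006, "ty": 0, "tz": 0.0005, "wx": 0, "wy": 0, "wz": 0, "jaw": 0},
  {"tx": -0.006, "ty": 0, "tz": 0.0005, "wx": 0, "wy": 0, "wz": 0, "jaw": 0},
])

```text
t: 9.35
position: [0.4321, 0.0096, 0.0174]
tcp_rot: [2.113, 2.324, 0.01]
wrist_force: [-0.6, 8.9, 9.2]
opening: 0.0204
grasp_force: 80.0
```

```bash
cat >> h.py <<'E'
def rep(s,P=(.4334,-.0264,.094)):
    c,n=np.cos(P[2]),np.sin(P[2]); R=np.array([[c,n],[-n,c]])
    A=Ro.from_rotvec(s["tcp_rot"]).as_matrix()
    print("t",s["t"],"TCP-90 in plate mm",((R@(s["position"][:2]-P[:2]))*1e3-[0,90]).round(2),"z",round(s["position"][2]*1e3,2),
     "F plate",(R@s["wrist_force"][:2]).round(1),s["wrist_force"][2].round(1),"M",s["wrist_torque"].round(2),"pitch",A[:,2].round(4),"grip",round(float(s["grasp_force"]),1))
E
python3 -c "
from bench import *
from h import *
rep(state())"
```

```text
t 9.35 TCP-90 in plate mm [  2.09 -54.08] z 17.37 F plate [0.2 8.9] 9.2 M [ 1.29  0.22 -0.01] pitch [ 0.0045  0.0041 -1.    ] grip 80.0
```

Emit:
carry_out([
  {"tx": -0.001, "ty": 0, "tz": 0.0003, "wx": 0, "wy": 0, "wz": 0, "jaw": 0},
  {"tx": -0.002, "ty": 0, "tz": 0.0005, "wx": 0, "wy": 0, "wz": 0, "jaw": 0},
  {"tx": -0.003, "ty": 0, "tz": 0.0005, "wx": 0, "wy": 0, "wz": 0, "jaw": 0},
  {"tx": -0.004, "ty": 0, "tz": 0.0005, "wx": 0, "wy": 0, "wz": 0, "jaw": 0},
  {"tx": -0.004, "ty": 0, "tz": 0.0005, "wx": 0, "wy": 0, "wz": 0, "jaw": 0},
  {"tx": -0.004, "ty": 0, "tz": 0.0005, "wx": 0, "wy": 0, "wz": 0, "jaw": 0},
])

```text
t: 9.95
position: [0.4327, 0.0059, 0.0174]
tcp_rot: [2.113, 2.324, 0.011]
wrist_force: [-1.5, 10.9, 10.7]
opening: 0.0203
grasp_force: 80.3
```

```bash
python3 -c "
from bench import *
from h import *
rep(state())"
```

```text
t 9.95 TCP-90 in plate mm [  2.36 -57.75] z 17.37 F plate [-0.5 11. ] 10.7 M [ 1.5   0.33 -0.04] pitch [ 0.0052  0.0048 -1.    ] grip 80.3
```

Emit:
carry_out([
  {"tx": -0.0005, "ty": 0, "tz": 0, "wx": 0, "wy": 0, "wz": 0, "jaw": 0},
  {"tx": -0.001, "ty": 0, "tz": 0, "wx": 0, "wy": 0, "wz": 0, "jaw": 0},
  {"tx": -0.001, "ty": 0, "tz": 0, "wx": 0, "wy": 0, "wz": 0, "jaw": 0},
  {"tx": -0.001, "ty": 0, "tz": 0, "wx": 0, "wy": 0, "wz": 0, "jaw": 0},
])

```text
t: 10.35
position: [0.4328, 0.005, 0.0173]
tcp_rot: [2.113, 2.324, 0.011]
wrist_force: [-2.0, 10.2, 10.8]
opening: 0.0206
grasp_force: 80.3
```

```bash
python3 -c "
from bench import *
from h import *
rep(state())"
```

```text
t 10.35 TCP-90 in plate mm [  2.33 -58.65] z 17.31 F plate [-1.1 10.3] 10.8 M [ 1.58  0.28 -0.  ] pitch [ 0.0051  0.0049 -1.    ] grip 80.3
```

Emit:
carry_out([
  {"tx": -0.0005, "ty": 0, "tz": 0, "wx": 0, "wy": 0, "wz": 0, "jaw": 0},
  {"tx": -0.001, "ty": 0, "tz": 0, "wx": 0, "wy": 0, "wz": 0, "jaw": 0},
  {"tx": -0.001, "ty": 0, "tz": 0, "wx": 0, "wy": 0, "wz": 0, "jaw": 0},
  {"tx": -0.001, "ty": 0, "tz": 0, "wx": 0, "wy": 0, "wz": 0, "jaw": 0},
])

```text
t: 10.75
position: [0.4329, 0.0039, 0.0173]
tcp_rot: [2.113, 2.324, 0.011]
wrist_force: [-2.0, 10.8, 11.9]
opening: 0.0205
grasp_force: 80.3
```

```bash
python3 -c "
from bench import *
from h import *
rep(state())"
```

```text
t 10.75 TCP-90 in plate mm [  2.37 -59.75] z 17.33 F plate [-0.9 11. ] 11.9 M [1.58 0.29 0.02] pitch [ 0.0052  0.0048 -1.    ] grip 80.3
```

Emit:
carry_out([
  {"tx": -0.0005, "ty": 0, "tz": 0, "wx": 0, "wy": 0, "wz": 0, "jaw": 0},
  {"tx": -0.001, "ty": 0, "tz": 0, "wx": 0, "wy": 0, "wz": 0, "jaw": 0},
  {"tx": -0.001, "ty": 0, "tz": 0, "wx": 0, "wy": 0, "wz": 0, "jaw": 0},
  {"tx": -0.001, "ty": 0, "tz": 0, "wx": 0, "wy": 0, "wz": 0, "jaw": 0},
])

```text
t: 11.15
position: [0.433, 0.0031, 0.0174]
tcp_rot: [2.113, 2.324, 0.011]
wrist_force: [-1.4, 11.4, 9.7]
opening: 0.0202
grasp_force: 80.4
```

```bash
python3 -c "
from bench import *
from h import *
rep(state())"
```

```text
t 11.15 TCP-90 in plate mm [  2.4  -60.59] z 17.35 F plate [-0.3 11.5] 9.7 M [ 1.66  0.29 -0.01] pitch [ 0.0052  0.005  -1.    ] grip 80.4
```

Emit:
carry_out([
  {"tx": -0.0005, "ty": 0, "tz": 0, "wx": 0, "wy": 0, "wz": 0, "jaw": 0},
  {"tx": -0.001, "ty": 0, "tz": 0, "wx": 0, "wy": 0, "wz": 0, "jaw": 0},
  {"tx": -0.001, "ty": 0, "tz": 0, "wx": 0, "wy": 0, "wz": 0, "jaw": 0},
  {"tx": -0.001, "ty": 0, "tz": 0, "wx": 0, "wy": 0, "wz": 0, "jaw": 0},
])

```text
t: 11.55
position: [0.433, 0.0031, 0.0173]
tcp_rot: [-2.112, -2.324, -0.014]
wrist_force: [-2.1, 15.7, 11.6]
opening: 0.0204
grasp_force: 80.4
```

Run:
```python
from bench import *
from h import *
rep(state())
a=capture("scene")["img"]
cv2.imwrite("pics/f1.png",cv2.resize(a[195:275,290:390],None,fx=7.5,fy=7.5,interpolation=cv2.INTER_CUBIC)[:,:,::-1])
```

```text
t 11.55 TCP-90 in plate mm [  2.41 -60.6 ] z 17.35 F plate [-0.7 15.8] 11.6 M [ 2.22  0.31 -0.1 ] pitch [ 0.0051  0.0071 -1.    ] grip 80.4
```

View pics/f1.png

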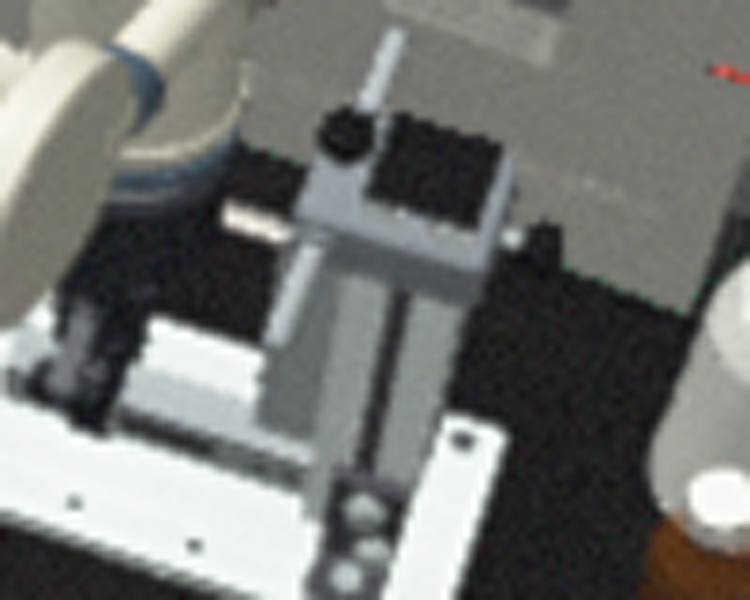

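The post looks upright with the blade flush along its face; the seam runs from (338,275) to (308,515) with no gap. The last 1 mm of commanded travel produced no motion and 4 N more force, so both contacts are seated. I'll hold briefly, check for steadiness, and compare that edge with the predicted upright one.

Emit:
carry_out([
  {"tx": 0, "ty": 0, "tz": 0.0003, "wx": 0, "wy": 0, "wz": 0, "jaw": 0},
  {"tx": 0, "ty": 0, "tz": 0.0003, "wx": 0, "wy": 0, "wz": 0, "jaw": 0},
  {"tx": 0, "ty": 0, "tz": 0.0003, "wx": 0, "wy": 0, "wz": 0, "jaw": 0},
  {"tx": 0, "ty": 0, "tz": 0.0003, "wx": 0, "wy": 0, "wz": 0, "jaw": 0},
  {"tx": 0, "ty": 0, "tz": 0.0003, "wx": 0, "wy": 0, "wz": 0, "jaw": 0},
])

```text
t: 12.1
position: [0.433, 0.0031, 0.0173]
tcp_rot: [-2.112, -2.324, -0.013]
wrist_force: [-2.8, 16.0, 13.5]
opening: 0.0207
grasp_force: 80.8
```

Run:
```python
from bench import *
from h import *
rep(state()); c=capture("scene")
for th in (0,.03,.06,-.03,-.06):
    L=np.array([[-20,32,-10],[-20,32,150]])/1e3
    y=L[:,1]*np.cos(th)+L[:,2]*np.sin(th); z=L[:,2]*np.cos(th)-L[:,1]*np.sin(th)
    X=place(np.c_[L[:,0],y-.092,z+.027],[.4334,-.0264,.094])
    p=(proj(X,c["K"],c["R"],c["t"])-[290,195]+.5)*7.5; print(th,p.round(0).tolist(),"dx",(p[1]-p[0]).round(0))
```

```text
t 12.1 TCP-90 in plate mm [  2.4 -60.6] z 17.32 F plate [-1.3 16.2] 13.5 M [ 2.17  0.51 -0.09] pitch [ 0.005   0.0071 -1.    ] grip 80.8
0 [[298.0, 521.0], [344.0, 278.0]] dx [  47. -243.]
0.03 [[298.0, 523.0], [332.0, 276.0]] dx [  34. -247.]
0.06 [[299.0, 524.0], [319.0, 274.0]] dx [  21. -251.]
-0.03 [[297.0, 520.0], [357.0, 280.0]] dx [  60. -239.]
-0.06 [[297.0, 518.0], [370.0, 283.0]] dx [  73. -235.]
```

Run:
```python
from bench import *
from h import *
c=capture("scene"); K,R,t=c["K"],c["R"],c["t"]
im1=np.mean([capture("scene")["img"] for _ in range(4)],0).mean(2); im0=cv2.imread("pics/scene0.png").mean(2)
P=[.4334,-.0264,.094]
def line(th,z,yy):
    y=yy*np.cos(th)+z*np.sin(th); zz=z*np.cos(th)-yy*np.sin(th)
    return proj(place(np.c_[np.full_like(z,-.02),y-.092,zz+.027],P),K,R,t)
z=np.linspace(.05,.125,30); offs=np.linspace(-.008,.008,33)
ths=np.linspace(-.08,.14,111)
for n,im in(("start",im0),("now",im1)):
    g=lambda p:cv2.remap(im.astype(np.float32),p[:,0].astype(np.float32),p[:,1].astype(np.float32),cv2.INTER_LINEAR).mean()
    S=np.array([[g(line(th,z,o)) for o in offs] for th in ths])
    i,j=np.unravel_index(S.argmin(),S.shape); print(n,"theta",ths[i].round(3),"off mm",offs[j]*1e3,S.min(),np.median(S))
```

```text
start theta 0.132 off mm 8.0 59.162266 136.99733
now theta 0.034 off mm 8.0 52.8652 133.25815
```

Run:
```python
from bench import *
from h import *
c=capture("scene"); K,R,t=c["K"],c["R"],c["t"]
im1=np.mean([capture("scene")["img"] for _ in range(3)],0).mean(2); im0=cv2.imread("pics/scene0.png").mean(2)
P=[.4334,-.0264,.094]
def line(th,z,yy):
    y=yy*np.cos(th)+z*np.sin(th); zz=z*np.cos(th)-yy*np.sin(th)
    return proj(place(np.c_[np.full_like(z,-.02),y-.092,zz+.027],P),K,R,t)
z=np.linspace(.05,.125,30); offs=np.linspace(.004,.020,33)
ths=np.linspace(-.08,.14,111)
for n,im in(("start",im0),("now",im1)):
    g=lambda p:cv2.remap(im.astype(np.float32),p[:,0].astype(np.float32),p[:,1].astype(np.float32),cv2.INTER_LINEAR).mean()
    S=np.array([[g(line(th,z,o)) for o in offs] for th in ths])
    i,j=np.unravel_index(S.argmin(),S.shape); print(n,"theta",ths[i].round(3),"off mm",offs[j]*1e3,S.min(),np.median(S))
rep(state())
```

```text
start theta 0.082 off mm 11.5 55.75923 128.42856
now theta 0.0 off mm 11.0 50.189262 123.816025
t 12.6 TCP-90 in plate mm [  2.4  -60.59] z 17.34 F plate [-1.7 16. ] 13.0 M [ 2.18  0.47 -0.12] pitch [ 0.005  0.007 -1.   ] grip 80.8
```

```bash
python3 -c "
from bench import *
print(close_job())"
```

```text
the job is handed in; nothing more can be done
None
```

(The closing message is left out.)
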